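Shut and bar the bead cabinet

TASK

Lock up the bead cabinet: first push its open door fully shut, until it seats on its catch. Then pull up the spring knob of the locking slide on the cabinet's roof, slide it along the rail to the very next hole, so that its tongue stands in front of the door, and let the pin drop fully home in that hole. Finish while still holding the knob with the pin down (do not let go), and leave the jar, the bowl and the screwdriver where they are.

Things in the scene. Friction and masses are not known exactly. Their poses are not given: they have to be found in the camera images.
- cabinet: Fixed wooden cabinet, 180 deep (x) by 300 wide (y) by 150 high. Origin: centre of its underside. The door is on its front, which looks to its own -x, roughly the robot's right (world -y). On the roof a steel rail (40 wide, 250 long, 24 high, top 174 above the table) runs along its y, 35 in front of its middle, with three pin holes 60 apart.
- door_hinge (a point): Point on the door's vertical hinge line, at the door's top edge (142 above the table), at mid thickness of the door. The hinge is at the front's +y end (cabinet frame), 120 from its middle.
- door_edge (a point): Top corner of the door's free vertical edge, on the outer face; 170 from the hinge line along the door, 7 outside its mid plane. The door is 170 wide, 14 thick, from 6 to 142 above the table, 0.3 to 0.6 kg; a brass knob stands 28 out of its outer face, 145 from the hinge, 50 above the table. It stays where it is left.
- door (a joint): Door angle, rad: 0 = shut flat on the cabinet front and seated on the catch; grows as it opens (starts 0.5 to 1.0). Seen from above it closes anticlockwise. In the last 0.08 rad it meets a spring roller catch that needs about 10 N near the free edge (more nearer the hinge), then snaps in; at 0.05 it is still ajar.
- lock_slide (a joint): Locking slide along the rail, m: 0 at the first hole (start), 0.060 next hole, 0.120 last; grows along cabinet +y. A steel saddle 52 by 44 mm, top 7 above the rail, with a 22 mm collar up to 13 above the rail and a flat tongue 26 wide, hanging 45 below the roof's front edge: clear of the door at 0, in front of its free edge at the next hole. Drag about 1.5 N.
- lock_pin (a joint): Lift of the spring pin, m: 0 = fully down in a hole; 0.014 = upper stop. Pin 8 thick, round end, 10 deep; holes 11 long along the rail. The slide moves freely only with the pin lifted 0.011 or more. The spring pushes down with 4 N at 0, 6 N when pulled up. Resting on the rail between holes it reads about 0.010.
- knob: Round black pull knob on top of the pin: 28 diameter, 22 high, on a 10 mm stem; origin at the knob's centre, 38 above the rail's top (212 above the table) when the pin is down. Moves with the slide and rises with the pin. Can be gripped from above across its diameter; 14 mm are free between knob and collar.
- hole0 (a point): Mouth of the first hole, on the rail's top (the slide starts here).
- hole1 (a point): Mouth of the next hole, the target, 60 from the first towards the hinge end.
- hole2 (a point): Mouth of the third hole, 60 farther; not to be used.
- jar: Bystander: amber glass jar with a steel lid, 66 diameter, 85 high; origin at the centre of its underside. Leave alone.
- bowl: Bystander: blue ceramic bowl, 110 diameter, 45 high; origin at the centre of its underside. Leave alone.
- screwdriver: Bystander: screwdriver lying on the table, handle towards its -x; origin under its middle. Leave alone.

How it is judged:
By the outcome, as a careful person would: the job done as asked, in the order asked, and still so for the second after the job is handed in, while the arm keeps its last pose, push and grip.
It also fails if it takes over 48 s, if anything falls off the work surface, if the arm or the gripper's body presses on something with over 40 N, if the wrist force passes 120 N, or if a joint passes its speed limit or range.

ROBOT

A 6-joint arm with a two-finger parallel gripper is mounted at the origin on the work surface. World frame = base frame: x ahead of the robot, y to its left, z up, the work surface at z = 0. Lengths are in m, angles in rad, forces in N, time in s.
With the tool pointing down it reaches from about 0.275 to 0.975 m from the base axis. Payload 8.4 kg.
Tool frame: the origin (TCP) lies midway between the tips of the shut fingers; the grasp point (between the pads) lies manip.hold_point_z behind it (manip.hold_point_z is the distance from the TCP to the grasp point, in m); z points along the fingers, x is the direction in which the jaws open and shut, and the axes are right-handed (so a half turn about z gives the same grasp; the last joint's range is limited). The gripper opens to 92 mm and grips with 3 to 60 N. Pads are 20 mm wide; open, the fingers measure 128 mm over their backs; the gripper's body (75 mm by 189 mm) begins 69 mm behind the grasp point.
Start: joints at [1.13, 0.353, 1.633, -0, 1.155, -0.002], TCP at [0.266, 0.566, 0.215] pointing down, gripper open.
Joint ranges: [-2.63, 2.63], [-0.92, 2.1], [0.06, 2.66], [-1.3, 4.44], [0, 2.69], [-3.02, 3.02]. Speed limits (rad/s): [2.22, 2.22, 2.79, 3.14, 3.14, 3.14].

INTERFACE

Orientations are given as a rotation vector (axis times angle).
In Python, from bench import manip, vision gives the robot as it stands.
- The arm moves only by the shell command python3 -m creep 'ROWS'. ROWS is JSON, a list of rows, each a list of 7 numbers: the shift along the tool's x, y, z in mm, then the turn, a rotation vector about the tool's x, y, z in rad, then the opening, from 0 (shut) to 1 (fully open). In form: [[tx, ty, tz, wx, wy, wz, jaw], ...]. A call has exactly 10 rows; each row is the pose to reach, as a shift and turn from the pose commanded when the call began, along the tool's axes at that moment; what a row does not reach only later rows make up. A row lasts 1/10 s, in which the tool goes at most 50 mm and 8.59 degrees, less where a joint would pass 70% of its speed; a pose out of reach is approached as far as the arm can. A call with a gripper value outside its range is refused whole. The fingers move at their own pace and stop on an object; the grip force is fixed at half the most. Time passes only in rows, so rows that repeat a pose let the fingers close, or fill a call up. It gives the time, the measured TCP pose, the force and the opening at its end, in the units of the state.
- manip.sense(): the state, without advancing time (a new reading comes with each control period).
- vision.grab_frame(name): name is "scene" or "top"; returns the picture (480x640x3 uint8, red, green, blue); there is no depth.
- vision.calibration(name): a dict with "K" (3x3 intrinsics, pixels), "R" (3x3) and "t" (3): a world point X has camera coordinates R X + t. Camera axes: x right, y down, z forward; pixel columns grow to the right and rows downward; lengths in m; the calibration is good to about 2 mm. A picture is of the moment at which its call begins. calibration takes no time and is no camera call.
- manip.close_job(): hands the job in, once; it reports no verdict.
The state is a dict: "clock": time; "joint_pos": joint angles; "qd": joint speeds; "effort": joint torques, N m; "tool_pos": TCP position; "ee_rot": TCP orientation; "ft_force": force on the tool from outside, world axes, zero at the start; "ft_torque": the same for the moment, N m; "opening": finger opening in m.
Only numpy, scipy, OpenCV 4.12 (cv2) and the standard library are available. Lean on these libraries where they do the work, as an engineer would, in place of code of your own. Each camera call takes 0.05 s, during which the arm holds its last target. There are 200 camera calls.

## Working session

There is one attempt and no reset: what is moved stays moved. The work goes in short steps, Python scripts to look and compute and a shell command to move; the robot and the scene stay as the last step left them, time stands still between calls to the robot, and variables do not carry over. Pictures are saved under pics/ and viewed, about 8 in all and at most 12, crops included, and the job is handed in when it is done.

```bash
mkdir -p pics; ls; python3 - <<'E'
from bench import manip, vision
import cv2
for n in("scene","top"):
    cv2.imwrite(f"pics/{n}0.png",vision.grab_frame(n)[:,:,::-1])
    c=vision.calibration(n);print(n,c)
s=manip.sense();print(s,manip.hold_point_z)
E
```

```text
pics
scene {'K': array([[565.26487693,   0.        , 319.06868295],
       [  0.        , 565.26487693, 243.74169102],
       [  0.        ,   0.        ,   1.        ]]), 'R': array([[-0.76720129,  0.64127582,  0.01294227],
       [ 0.47456073,  0.58109229, -0.66115343],
       [-0.43150237, -0.50109587, -0.75013908]]), 't': array([ 0.43720657, -0.13819084,  1.58119018])}
top {'K': array([[459.78252649,   0.        , 320.90971614],
       [  0.        , 459.78252649, 235.48377064],
       [  0.        ,   0.        ,   1.        ]]), 'R': array([[-0.02870485, -0.99942965, -0.01778773],
       [-0.98733807,  0.03112596, -0.15554648],
       [ 0.15601142,  0.01309757, -0.98766841]]), 't': array([0.00901893, 0.56485039, 0.98629383])}
{'clock': 0.1, 'joint_pos': array([ 1.12960534e+00,  3.53586340e-01,  1.63404990e+00,  3.04792074e-05,
        1.15518769e+00, -2.39392801e-03]), 'qd': array([-0.00168436, -0.00285   , -0.00344796,  0.00158352,  0.00107526,
       -0.00066208]), 'effort': array([-1.20175580e-03, -5.94905591e+01, -3.34931839e+01,  6.99136849e-02,
        1.82617415e-02, -5.05886362e-05]), 'tool_pos': array([0.26533205, 0.56539911, 0.21393833]), 'ee_rot': array([ 2.65114526e+00,  1.68435325e+00, -1.65800905e-03]), 'ft_force': array([0.73829743, 0.31510177, 1.11240019]), 'ft_torque': array([0.03800804, 0.01472228, 0.01952456]), 'opening': 0.09172293161563964} 0.0187
```

View pics/top0.png

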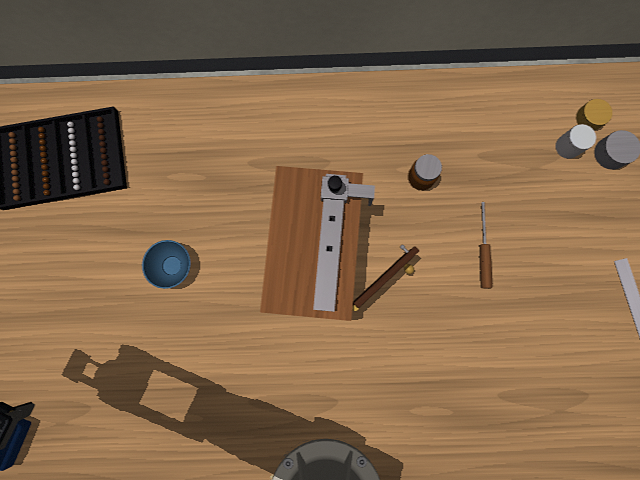

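View pics/scene0.png

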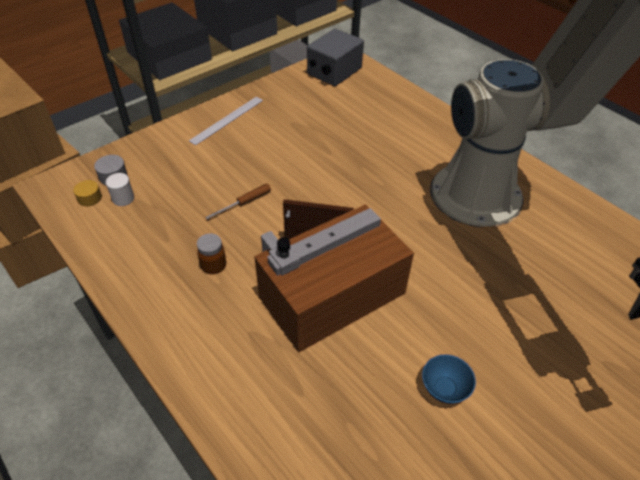

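Top view: knob at about (336,184), holes about (332,218) and (329,248), hinge about (355,308), door free edge about (416,250), jar lid (428,167). Enlarging it.

```bash
cat > h.py <<'E'
import numpy as np
from bench import manip, vision
def ray(n,u,v,z):
    c=vision.calibration(n);K,R,t=map(np.array,(c["K"],c["R"],c["t"]))
    d=R.T@np.linalg.inv(K)@[u,v,1];o=-R.T@t
    return o+d*(z-o[2])/d[2]
def proj(n,X):
    c=vision.calibration(n);p=c["K"]@(c["R"]@np.array(X)+c["t"]);return p[:2]/p[2]
E
python3 - <<'E'
import cv2
a=cv2.imread("pics/top0.png")[150:330,250:450]
cv2.imwrite("pics/topc.png",cv2.resize(a,None,fx=3.3,fy=3.3,interpolation=cv2.INTER_CUBIC)[:,:660])
from h import *
for nm,u,v,z in[("knob",336,184,.223),("h1",332,218,.174),("h2",329,248,.174),("hinge",355,308,.142),("edge",417,250,.142),("jar",428,167,.085),
 ("cabFL",275,166,.15),("FR",362,173,.15),("NL",262,312,.15),("NR",352,320,.15)]:print(nm,ray("top",u,v,z).round(4))
E
```

```text
knob [ 0.6337 -0.0415  0.223 ]
h1 [ 0.5785 -0.0325  0.174 ]
h2 [ 0.5192 -0.0247  0.174 ]
hinge [ 0.4024 -0.0724  0.142 ]
edge [ 0.5138 -0.2014  0.142 ]
jar [ 0.7031 -0.2478  0.085 ]
cabFL [0.6961 0.0811 0.15  ]
FR [ 0.6751 -0.0973  0.15  ]
NL [0.3999 0.1105 0.15  ]
NR [ 0.3795 -0.0652  0.15  ]
```

View pics/topc.png

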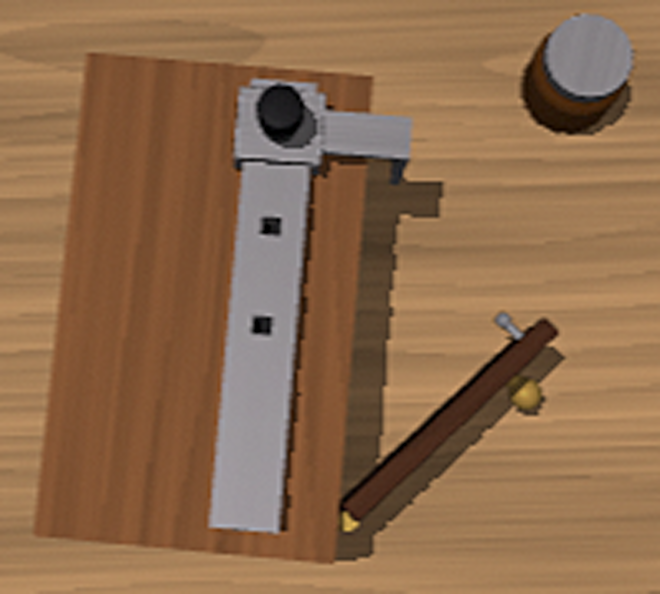

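```bash
cat >> h.py <<'E'
from scipy.spatial.transform import Rotation as Ro
U=np.array([-.9945,.105,0]);F=np.array([-.105,-.9945,0]);C=np.array([.5376,.0073,0])
H=C+.097*F+.12*U
def cab(p): d=np.array(p)-C; return np.round([-d@F,d@U,p[2]],4)   # cabinet frame x,y,z
def st():
    s=manip.sense();R=Ro.from_rotvec(s["ee_rot"]);print("t%.2f"%s["clock"],s["tool_pos"].round(4),"cab",cab(s["tool_pos"]),"F",s["ft_force"].round(1),"Fcab",np.round([-s["ft_force"]@F,s["ft_force"]@U],1),"open %.4f"%s["opening"],"z",R.as_matrix()[:,2].round(3));return s,R
def go(p,head=None):
    s,R=st();d=R.inv().apply(np.array(p)-s["tool_pos"])*1000
    w=[0,0,0]
    if head is not None: # x axis heading, tool straight down
        c,q=np.cos(head),np.sin(head);T=Ro.from_matrix(np.array([[c,q,0],[q,-c,0],[0,0,-1]]));w=(R.inv()*T).as_rotvec()
    print("shift mm",d.round(1),"turn",np.round(w,4))
HD=np.arctan2(-.105,.9945)
def door(th,r=.145,off=.019): # finger position outside of the door
    a=HD-th;e=np.array([np.cos(a),np.sin(a),0]);n=np.array([-e[1],e[0],0]);return H+r*e-off*n
E
python3 - <<'E'
from h import *
print(H,HD); go([.42,.15,.34],HD)
k=ray("top",250+281/3.3,150+110/3.3,.212);print("knob",k,cab(k))
for nm,u,v,z in[("h1",331.8,218.5,.174),("h2",329.1,248.5,.174)]:k=ray("top",u,v,z);print(nm,k,cab(k))
# scene cross-check
for z,p in(("h1",[.5785,-.0325,.174]),("h2",[.519,-.0265,.174]),("kn",[.638,-.039,.212])):print(z,proj("scene",p))
for th in(.9,.76,.5,.25,0):print(th,door(th).round(3))
E
```

```text
[ 0.408075  -0.0765665  0.       ] -0.10519098441355809
t0.10 [0.2653 0.5654 0.2139] cab [0.5264 0.3294 0.2139] F [0.7 0.3 1.1] Fcab [ 0.4 -0.7] open 0.0917 z [-0.001 -0.001 -1.   ]
shift mm [-310.5  316.5 -125.7] turn [7.0000e-04 1.1000e-03 1.2372e+00]
knob [ 0.63805258 -0.04022205  0.212     ] [-0.0367 -0.1049  0.212 ]
h1 [ 0.57749565 -0.03208598  0.174     ] [-0.035  -0.0438  0.174 ]
h2 [ 0.51823585 -0.02490856  0.174     ] [-0.0341  0.0159  0.174 ]
h1 [307.36296354 244.8637189 ]
h2 [330.14028203 233.56074682]
kn [282.94798245 244.59064082]
0.9 [ 0.47  -0.209  0.   ]
0.76 [ 0.488 -0.199  0.   ]
0.5 [ 0.517 -0.175  0.   ]
0.25 [ 0.537 -0.145  0.   ]
0 [ 0.55  -0.111  0.   ]
```

Consistent everywhere (60 mm pitch, −35 rail offset, scene view reprojection). Move.

```bash
python3 -m creep '[[-31,32,-40,0,0,0.124,0],[-62,63,-80,0,0,0.247,0],[-93,95,-110,0,0,0.371,0],[-124,126,-126,0,0,0.495,0],[-155,158,-126,0,0,0.619,0],[-186,190,-126,0,0,0.742,0],[-217,221,-126,0,0,0.866,0],[-248,253,-126,0,0,0.99,0],[-279,285,-126,0,0,1.113,0],[-310,316,-126,0,0,1.237,0]]'; python3 -c "
from h import *
go([.45,-.24,.34],HD)"
```

```text
clock: 1.1
tool_pos: [0.42, 0.149, 0.3405]
ee_rot: [3.137, -0.173, 0.0]
ft_force: [0.0, 0.1, -0.1]
opening: 0.0141
t1.10 [0.42   0.149  0.3405] cab [0.1286 0.1318 0.3405] F [ 0.   0.1 -0.1] Fcab [ 0.1 -0. ] open 0.0141 z [ 0. -0. -1.]
shift mm [ 72.5 383.4   0.5] turn [ 0.     -0.0001 -0.0049]
```

```bash
python3 -m creep '[[7,38,0,0,0,0,0],[15,77,0,0,0,0,0],[22,115,0,0,0,0,0],[29,153,0,0,0,0,0],[36,192,0,0,0,0,0],[44,230,0,0,0,0,0],[51,268,0,0,0,-0.005,0],[58,307,0,0,0,-0.005,0],[65,345,0,0,0,-0.005,0],[72,383,0,0,0,-0.005,0]]'; python3 -c "
from h import *
go([.46,-.225,.105],HD)"
```

```text
clock: 2.1
tool_pos: [0.451, -0.2392, 0.3403]
ee_rot: [-3.137, 0.157, 0.0]
ft_force: [0.6, 0.2, 0.3]
opening: 0.0004
t2.10 [ 0.451  -0.2392  0.3403] cab [-0.2542  0.0603  0.3403] F [0.6 0.2 0.3] Fcab [ 0.2 -0.6] open 0.0004 z [-0.  0. -1.]
shift mm [  7.6 -14.9 235.3] turn [-0.0002  0.0003  0.0049]
```

```bash
python3 -m creep '[[0,0,40,0,0,0.005,0],[0,0,80,0,0,0.005,0],[0,0,120,0,0,0.005,0],[2,-4,155,0,0,0.005,0],[4,-8,185,0,0,0.005,0],[6,-12,210,0,0,0.005,0],[7,-15,225,0,0,0.005,0],[7,-15,235,0,0,0.005,0],[7,-15,235,0,0,0.005,0],[7,-15,235,0,0,0.005,0]]'; python3 -c "
from h import *
import cv2
for th in(.76,.5,.3,.15):
  p=door(th);p[2]=.105;go(p,HD)
a=vision.grab_frame('top');cv2.imwrite('pics/t1.png',cv2.resize(a[150:330,250:450,::-1],None,fx=3.3,fy=3.3))"
```

```text
clock: 3.1
tool_pos: [0.46, -0.2236, 0.106]
ee_rot: [3.137, -0.165, 0.001]
ft_force: [0.1, -0.3, -0.8]
opening: 0.0006
t3.10 [ 0.46   -0.2236  0.106 ] cab [-0.2378  0.0529  0.106 ] F [ 0.1 -0.3 -0.8] Fcab [-0.3 -0.1] open 0.0006 z [ 0. -0. -1.]
shift mm [ 24.9 -27.1   1. ] turn [ 0.0002 -0.0004  0.0001]
t3.10 [ 0.46   -0.2236  0.106 ] cab [-0.2378  0.0529  0.106 ] F [ 0.1 -0.3 -0.8] Fcab [-0.3 -0.1] open 0.0006 z [ 0. -0. -1.]
shift mm [ 51.  -54.5   1. ] turn [ 0.0002 -0.0004  0.0001]
t3.10 [ 0.46   -0.2236  0.106 ] cab [-0.2378  0.0529  0.106 ] F [ 0.1 -0.3 -0.8] Fcab [-0.3 -0.1] open 0.0006 z [ 0. -0. -1.]
shift mm [ 65.8 -79.7   1. ] turn [ 0.0002 -0.0004  0.0001]
t3.10 [ 0.46   -0.2236  0.106 ] cab [-0.2378  0.0529  0.106 ] F [ 0.1 -0.3 -0.8] Fcab [-0.3 -0.1] open 0.0006 z [ 0. -0. -1.]
shift mm [  73.4 -100.3    1. ] turn [ 0.0002 -0.0004  0.0001]
```

View pics/t1.png

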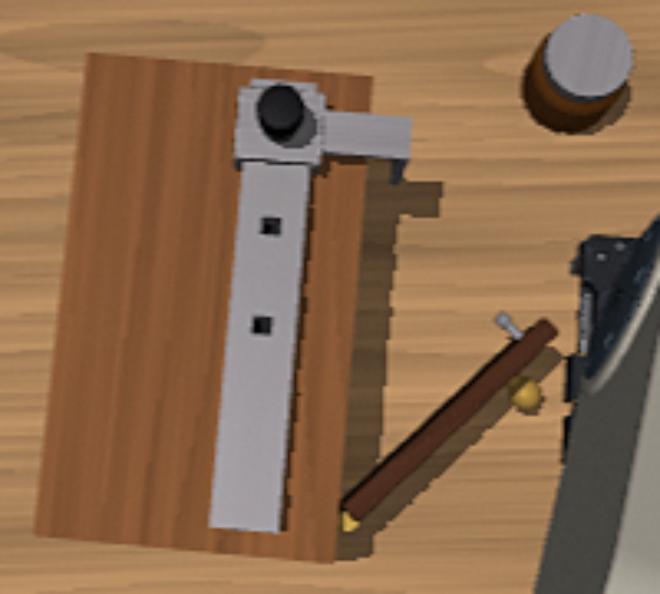

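Gripper stands right of the door's outer face, clear of the jar. Push.

```bash
python3 -m creep '[[8,-9,0,0,0,0,0],[16,-18,0,0,0,0,0],[25,-27,0,0,0,0,0],[34,-36,0,0,0,0,0],[43,-45,0,0,0,0,0],[51,-54,0,0,0,0,0],[56,-62,0,0,0,0,0],[61,-71,0,0,0,0,0],[66,-80,0,0,0,0,0],[69,-88,0,0,0,0,0]]'; python3 -c "
from h import *
for th in(.15,.08,0):
  p=door(th);p[2]=.105;go(p,HD)"
```

```text
clock: 4.15
tool_pos: [0.5381, -0.1423, 0.1056]
ee_rot: [3.137, -0.165, 0.0]
ft_force: [-0.0, -0.2, -0.3]
opening: 0.0004
t4.15 [ 0.5381 -0.1423  0.1056] cab [-0.1487 -0.0162  0.1056] F [-0.  -0.2 -0.3] Fcab [-0.2 -0. ] open 0.0004 z [ 0. -0. -1.]
shift mm [  4.3 -11.3   0.6] turn [-0.     -0.0001  0.0002]
t4.15 [ 0.5381 -0.1423  0.1056] cab [-0.1487 -0.0162  0.1056] F [-0.  -0.2 -0.3] Fcab [-0.2 -0. ] open 0.0004 z [ 0. -0. -1.]
shift mm [  6.8 -21.2   0.6] turn [-0.     -0.0001  0.0002]
t4.15 [ 0.5381 -0.1423  0.1056] cab [-0.1487 -0.0162  0.1056] F [-0.  -0.2 -0.3] Fcab [-0.2 -0. ] open 0.0004 z [ 0. -0. -1.]
shift mm [  8.8 -32.7   0.6] turn [-0.     -0.0001  0.0002]
```

```bash
python3 -m creep '[[2,-4,0,0,0,0,0],[3,-8,0,0,0,0,0],[4,-12,0,0,0,0,0],[5,-16,0,0,0,0,0],[6,-19,0,0,0,0,0],[7,-22,0,0,0,0,0],[8,-25,0,0,0,0,0],[8,-28,0,0,0,0,0],[9,-31,0,0,0,0,0],[9,-33,0,0,0,0,0]]'; python3 -c "
from h import *
import cv2
st()
a=vision.grab_frame('top');cv2.imwrite('pics/t2.png',cv2.resize(a[150:330,250:450,::-1],None,fx=3.3,fy=3.3))"
```

```text
clock: 5.15
tool_pos: [0.5496, -0.1116, 0.1055]
ee_rot: [3.136, -0.165, -0.001]
ft_force: [-1.7, -3.7, 0.9]
opening: 0.0005
t5.15 [ 0.5496 -0.1116  0.1055] cab [-0.117  -0.0244  0.1055] F [-1.7 -3.7  0.9] Fcab [-3.8  1.3] open 0.0005 z [-0.001 -0.001 -1.   ]
```

View pics/t2.png

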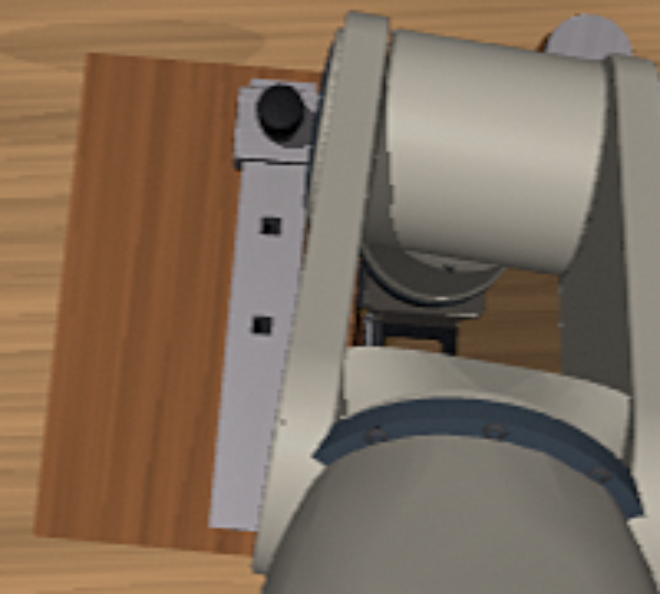

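The arm hides the door; contact is about 4 N. Keep pressing in and watch the force.

```bash
python3 -m creep '[[0,-1,0,0,0,0,0],[0,-2,0,0,0,0,0],[0,-3,0,0,0,0,0],[0,-3.5,0,0,0,0,0],[0,-4,0,0,0,0,0],[0,-4.5,0,0,0,0,0],[0,-5,0,0,0,0,0],[0,-5,0,0,0,0,0],[0,-5,0,0,0,0,0],[0,-5,0,0,0,0,0]]'; python3 -c "
from h import *
st()"
```

```text
clock: 6.2
tool_pos: [0.5507, -0.1064, 0.1056]
ee_rot: [3.137, -0.165, 0.0]
ft_force: [-0.4, -3.3, -0.4]
opening: 0.0004
t6.20 [ 0.5507 -0.1064  0.1056] cab [-0.1117 -0.025   0.1056] F [-0.4 -3.3 -0.4] Fcab [-3.3  0. ] open 0.0004 z [ 0. -0. -1.]
```

```bash
python3 -m creep '[[0,-1,0,0,0,0,0],[0,-2,0,0,0,0,0],[0,-3,0,0,0,0,0],[0,-3.5,0,0,0,0,0],[0,-4,0,0,0,0,0],[0,-4.5,0,0,0,0,0],[0,-5,0,0,0,0,0],[0,-5,0,0,0,0,0],[0,-5,0,0,0,0,0],[0,-5,0,0,0,0,0]]'; python3 -c "
from h import *
st()"
```

```text
clock: 7.2
tool_pos: [0.5508, -0.1059, 0.1058]
ee_rot: [3.13, -0.162, 0.0]
ft_force: [-2.8, -28.9, -1.4]
opening: 0.0003
t7.20 [ 0.5508 -0.1059  0.1058] cab [-0.1112 -0.025   0.1058] F [ -2.8 -28.9  -1.4] Fcab [-29.   -0.3] open 0.0003 z [-0.    -0.007 -1.   ]
```

Hard stop at 29 N with almost no travel: shut. Back off, rise, and look.

```bash
python3 -m creep '[[0,5,0,0,0,0,0],[0,20,0,0,0,0,0],[0,40,0,0,0,0,0],[0,50,-30,0,0,0,0],[0,60,-70,0,0,0,0.4],[0,70,-110,0,0,0,0.6],[0,90,-150,0,0,0,0.7],[0,120,-190,0,0,0,0.7],[0,150,-225,0,0,0,0.7],[0,180,-240,0,0,0,0.7]]'; python3 -c "
from h import *
import cv2
st()
a=vision.grab_frame('top');cv2.imwrite('pics/t3.png',cv2.resize(a[150:330,250:450,::-1],None,fx=3.3,fy=3.3))"
```

```text
clock: 8.2
tool_pos: [0.533, -0.2818, 0.3498]
ee_rot: [3.136, -0.164, 0.008]
ft_force: [0.7, -0.4, 0.9]
opening: 0.0461
t8.20 [ 0.533  -0.2818  0.3498] cab [-0.288  -0.0258  0.3498] F [ 0.7 -0.4  0.9] Fcab [-0.3 -0.8] open 0.0461 z [ 0.005 -0.002 -1.   ]
```

View pics/t3.png

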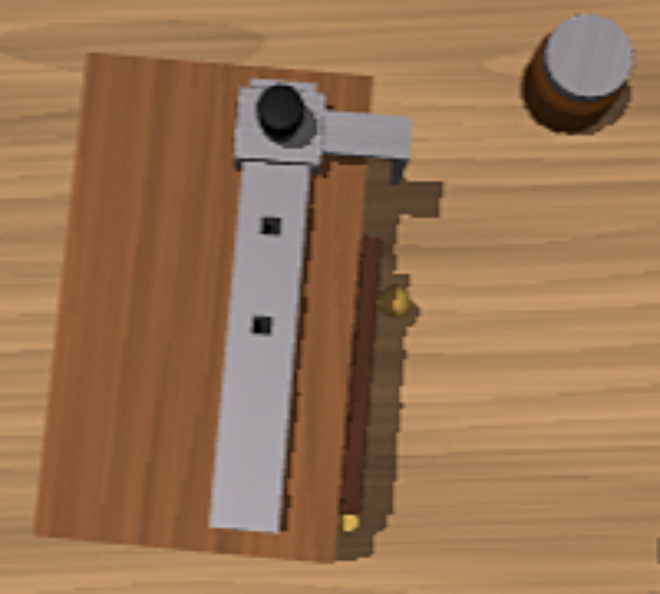

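Door now lies parallel on the front (outer edge (381,236)–(358,515), same slope as the cabinet front). On to the knob.

```bash
python3 -c "
from h import *
go([.6378,-.0395,.285],HD)"
```

```text
t8.25 [ 0.5328 -0.286   0.3507] cab [-0.2922 -0.026   0.3507] F [ 0.1 -2.2  0.9] Fcab [-2.2 -0.3] open 0.0502 z [ 0.006 -0.005 -1.   ]
shift mm [  78.  -256.5   65. ] turn [ 0.0044 -0.006  -0.0006]
```

```bash
python3 -m creep '[[9,-30,0,0,0,0,0.7],[18,-60,0,0,0,0,0.7],[27,-90,0,0,0,0,0.7],[36,-120,5,0,0,0,0.7],[45,-150,15,0,0,0,0.7],[54,-180,25,0,0,0,0.7],[63,-210,40,0,0,0,0.7],[72,-235,55,0,0,0,0.7],[78,-250,65,0,0,0,0.7],[78,-251,65,0,0,0,0.7]]'; python3 -c "
from h import *
import cv2
go([.6378,-.0395,.195],HD)
a=vision.grab_frame('scene');cv2.imwrite('pics/s1.png',cv2.resize(a[150:330,200:400,::-1],None,fx=3.3,fy=3.3))
go([.6378,-.0395,.195],HD)"
```

```text
clock: 9.25
tool_pos: [0.6358, -0.0373, 0.2786]
ee_rot: [-3.137, 0.162, 0.005]
ft_force: [-0.5, -0.2, 0.1]
opening: 0.0644
t9.25 [ 0.6358 -0.0373  0.2786] cab [-0.0341 -0.1023  0.2786] F [-0.5 -0.2  0.1] Fcab [-0.3  0.5] open 0.0644 z [-0.003  0.001 -1.   ]
shift mm [ 2.5  2.  83.6] turn [-0.0004  0.0031  0.0021]
t9.30 [ 0.6358 -0.0384  0.2798] cab [-0.0351 -0.1024  0.2798] F [0.5 0.3 0.4] Fcab [ 0.4 -0.4] open 0.0640 z [-0.002  0.    -1.   ]
shift mm [ 2.3  0.9 84.8] turn [0.0001 0.0018 0.0016]
```

View pics/s1.png

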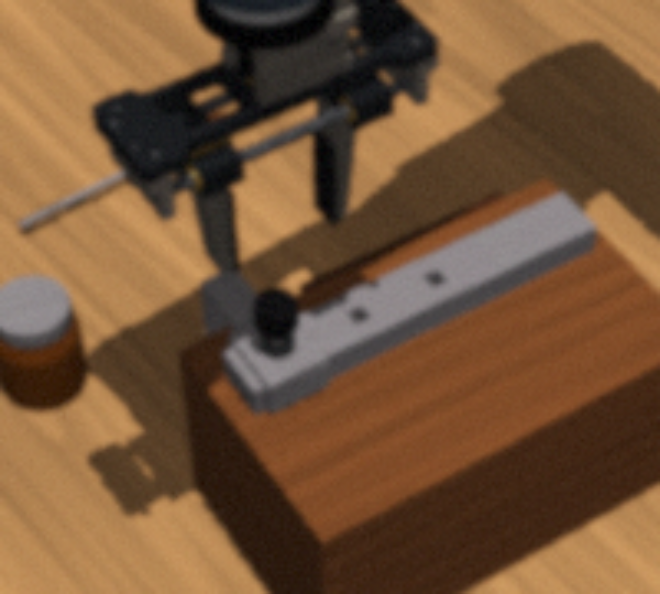

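Fingertips straddle the knob symmetrically (tips mid (278,244), knob (275,315), as projected). Descend.

```bash
python3 -m creep '[[2,1,10,0,0,0,0.7],[2,1,22,0,0,0,0.7],[2,1,34,0,0,0,0.7],[2,1,46,0,0,0,0.7],[2,1,58,0,0,0,0.7],[2,1,68,0,0,0,0.7],[2,1,76,0,0,0,0.7],[2,1,82,0,0,0,0.7],[2,1,84,0,0,0,0.7],[2,1,84,0,0,0,0.7]]'; python3 -c "
from h import *
go([.6378,-.0395,.195],HD)"
```

```text
clock: 10.3
tool_pos: [0.638, -0.0399, 0.1964]
ee_rot: [3.137, -0.165, -0.0]
ft_force: [-0.2, 0.1, 0.2]
opening: 0.0645
t10.30 [ 0.638  -0.0399  0.1964] cab [-0.0364 -0.1048  0.1964] F [-0.2  0.1  0.2] Fcab [0.1 0.2] open 0.0645 z [-0.  0. -1.]
shift mm [-0.3 -0.4  1.4] turn [0.     0.0002 0.0003]
```

Close.

```bash
python3 -m creep '[[0,0,1,0,0,0,0.2],[0,0,1,0,0,0,0.2],[0,0,1,0,0,0,0.2],[0,0,1,0,0,0,0.2],[0,0,1,0,0,0,0.2],[0,0,1,0,0,0,0.2],[0,0,1,0,0,0,0.2],[0,0,1,0,0,0,0.2],[0,0,1,0,0,0,0.2],[0,0,1,0,0,0,0.2]]'; python3 -c "
from h import *
st()"
```

```text
clock: 11.3
tool_pos: [0.6382, -0.04, 0.1958]
ee_rot: [3.137, -0.165, 0.001]
ft_force: [1.6, 0.9, 2.5]
opening: 0.027
t11.30 [ 0.6382 -0.04    0.1958] cab [-0.0365 -0.1051  0.1958] F [1.6 0.9 2.5] Fcab [ 1.  -1.5] open 0.0270 z [ 0.001 -0.    -1.   ]
```

Knob held (27 mm). Lift 13 mm.

```bash
python3 -m creep '[[0,0,-2,0,0,0,0.1],[0,0,-4,0,0,0,0.1],[0,0,-6,0,0,0,0.1],[0,0,-8,0,0,0,0.1],[0,0,-10,0,0,0,0.1],[0,0,-12,0,0,0,0.1],[0,0,-13,0,0,0,0.1],[0,0,-13,0,0,0,0.1],[0,0,-13,0,0,0,0.1],[0,0,-13,0,0,0,0.1]]'; python3 -c "
from h import *
st()"
```

```text
clock: 12.3
tool_pos: [0.6377, -0.0399, 0.2084]
ee_rot: [-3.137, 0.165, 0.001]
ft_force: [-1.8, 1.8, -6.6]
opening: 0.0273
t12.30 [ 0.6377 -0.0399  0.2084] cab [-0.0365 -0.1045  0.2084] F [-1.8  1.8 -6.6] Fcab [1.6 2. ] open 0.0273 z [-0.001  0.    -1.   ]
```

```bash
python3 -m creep '[[-4,0,0,0,0,0,0.1],[-10,0,0,0,0,0,0.1],[-17,0,0,0,0,0,0.1],[-25,0,0,0,0,0,0.1],[-33,0,0,0,0,0,0.1],[-40,0,0,0,0,0,0.1],[-46,0,0,0,0,0,0.1],[-51,0,0,0,0,0,0.1],[-54,0,0,0,0,0,0.1],[-55,0,0,0,0,0,0.1]]'; python3 -c "
from h import *
import cv2
st()
a=vision.grab_frame('scene');cv2.imwrite('pics/s2.png',cv2.resize(a[150:330,200:400,::-1],None,fx=3.3,fy=3.3))
st()"
```

```text
clock: 13.3
tool_pos: [0.5827, -0.0336, 0.2087]
ee_rot: [-3.136, 0.165, -0.0]
ft_force: [1.5, 5.3, -6.1]
opening: 0.0271
t13.30 [ 0.5827 -0.0336  0.2087] cab [-0.0359 -0.0492  0.2087] F [ 1.5  5.3 -6.1] Fcab [ 5.5 -0.9] open 0.0271 z [ 0.     0.001 -1.   ]
t13.35 [ 0.5826 -0.0336  0.2087] cab [-0.0359 -0.0491  0.2087] F [ 1.   4.6 -6.2] Fcab [ 4.7 -0.6] open 0.0275 z [-0.     0.001 -1.   ]
```

View pics/s2.png

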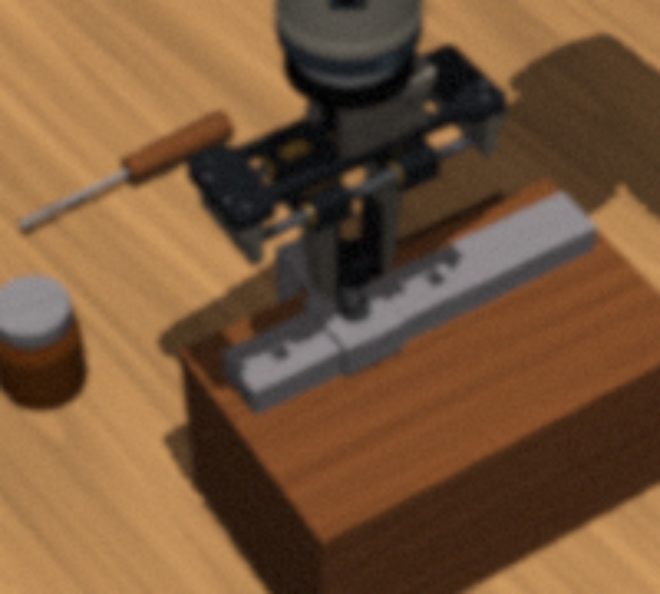

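Slide is 55 mm along, hole 0 uncovered, hole 2 still free. Last ~4.5 mm, easing the sideways force.

```bash
python3 -m creep '[[-1,-0.3,0,0,0,0,0.1],[-2,-0.7,0,0,0,0,0.1],[-3,-0.9,0,0,0,0,0.1],[-4,-0.9,0,0,0,0,0.1],[-4.5,-0.9,0,0,0,0,0.1],[-4.5,-0.9,0,0,0,0,0.1],[-4.5,-0.9,0,0,0,0,0.1],[-4.5,-0.9,0,0,0,0,0.1],[-4.5,-0.9,0,0,0,0,0.1],[-4.5,-0.9,0,0,0,0,0.1]]'; python3 -c "
from h import *
st()"
```

```text
clock: 14.35
tool_pos: [0.5787, -0.0329, 0.2085]
ee_rot: [3.137, -0.165, -0.001]
ft_force: [-0.0, 1.8, -6.6]
opening: 0.0273
t14.35 [ 0.5787 -0.0329  0.2085] cab [-0.0357 -0.0451  0.2085] F [-0.   1.8 -6.6] Fcab [1.8 0.2] open 0.0273 z [-0.001 -0.    -1.   ]
```

```bash
python3 -m creep '[[0,-0.2,1,0,0,0,0.1],[0,-0.2,2,0,0,0,0.1],[0,-0.2,4,0,0,0,0.1],[0,-0.2,6,0,0,0,0.1],[0,-0.2,8,0,0,0,0.1],[0,-0.2,10,0,0,0,0.1],[0,-0.2,12,0,0,0,0.1],[0,-0.2,13,0,0,0,0.1],[0,-0.2,13.5,0,0,0,0.1],[0,-0.2,13.5,0,0,0,0.1]]'; python3 -c "
from h import *
st()"
```

```text
clock: 15.35
tool_pos: [0.5796, -0.0328, 0.1958]
ee_rot: [3.137, -0.165, 0.002]
ft_force: [-1.6, -2.9, 1.8]
opening: 0.0271
t15.35 [ 0.5796 -0.0328  0.1958] cab [-0.0355 -0.046   0.1958] F [-1.6 -2.9  1.8] Fcab [-3.   1.2] open 0.0271 z [ 0.001 -0.    -1.   ]
```

Height is back at the gripped value. Press down slightly to confirm the stop, and look.

```bash
python3 -m creep '[[0,0.2,0.5,0,0,0,0.1],[0,0.2,1,0,0,0,0.1],[0,0.2,1,0,0,0,0.1],[0,0.2,1,0,0,0,0.1],[0,0.2,1,0,0,0,0.1],[0,0.2,1,0,0,0,0.1],[0,0.2,1,0,0,0,0.1],[0,0.2,1,0,0,0,0.1],[0,0.2,1,0,0,0,0.1],[0,0.2,1,0,0,0,0.1]]'; python3 -c "
from h import *
import cv2
st()
a=vision.grab_frame('scene');cv2.imwrite('pics/s3.png',cv2.resize(a[150:330,200:400,::-1],None,fx=3.3,fy=3.3))
a=vision.grab_frame('top');cv2.imwrite('pics/t4.png',a[:,:,::-1])
st()"
```

```text
clock: 16.35
tool_pos: [0.5803, -0.0329, 0.1956]
ee_rot: [3.137, -0.165, 0.005]
ft_force: [-2.0, -1.2, 8.1]
opening: 0.0271
t16.35 [ 0.5803 -0.0329  0.1956] cab [-0.0355 -0.0467  0.1956] F [-2.  -1.2  8.1] Fcab [-1.4  1.9] open 0.0271 z [ 0.003 -0.    -1.   ]
t16.45 [ 0.5803 -0.0329  0.1957] cab [-0.0355 -0.0467  0.1957] F [-2.  -1.2  7.4] Fcab [-1.4  1.8] open 0.0273 z [ 0.003 -0.    -1.   ]
```

View pics/s3.png

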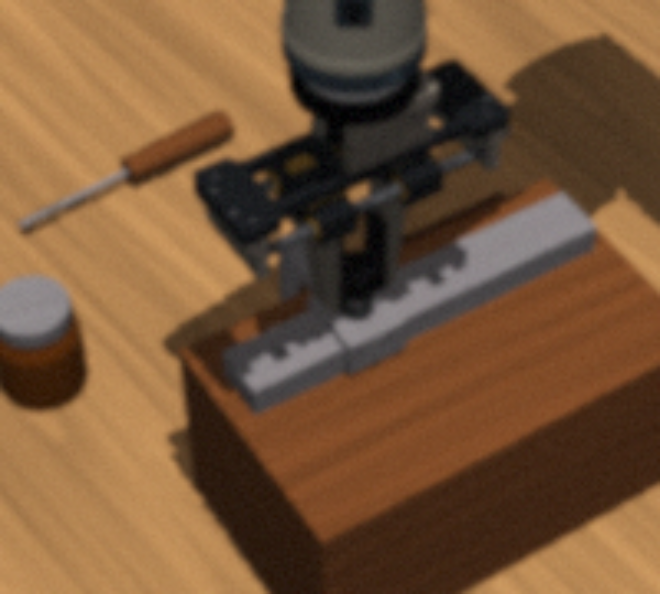

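View pics/t4.png

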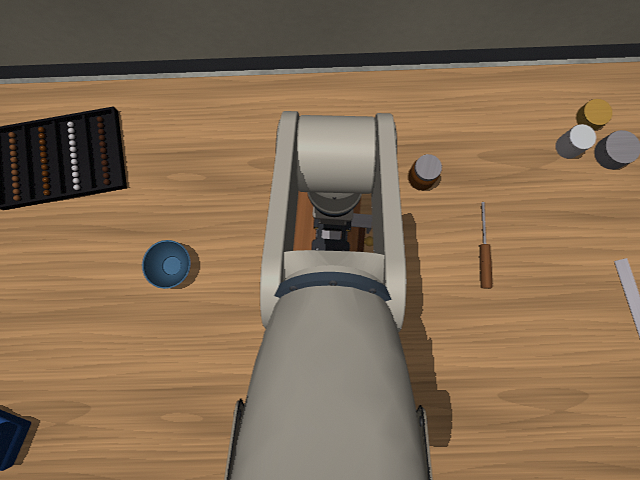

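Door edge is behind the tongue, jar, bowl and screwdriver are where they were; the pin has a firm stop at the pin-down height. Relax the press and re-centre in the hole's play.

```bash
python3 -m creep '[[-0.4,0,-0.3,0,0,0,0.1],[-0.8,0,-0.6,0,0,0,0.1],[-1.2,0,-0.6,0,0,0,0.1],[-1.2,0,-0.6,0,0,0,0.1],[-1.2,0,-0.6,0,0,0,0.1],[-1.2,0,-0.6,0,0,0,0.1],[-1.2,0,-0.6,0,0,0,0.1],[-1.2,0,-0.6,0,0,0,0.1],[-1.2,0,-0.6,0,0,0,0.1],[-1.2,0,-0.6,0,0,0,0.1]]'; python3 -c "
from h import *
st()"
```

```text
clock: 17.45
tool_pos: [0.5788, -0.0328, 0.1956]
ee_rot: [3.137, -0.165, 0.004]
ft_force: [0.2, -1.9, 7.1]
opening: 0.027
t17.45 [ 0.5788 -0.0328  0.1956] cab [-0.0355 -0.0452  0.1956] F [ 0.2 -1.9  7.1] Fcab [-1.9 -0.4] open 0.0270 z [ 0.003 -0.    -1.   ]
```

```bash
python3 -c "
from h import *
manip.close_job();st()"
```

```text
the job is handed in; nothing more can be done
the job is handed in; nothing more can be done
```

The cabinet is locked as asked, and I handed the job in at about 17.5 s with the gripper still holding the knob.

- **Door:** I pushed it shut with the closed fingers. It met a hard stop at 29 N, and from above it lay parallel on the cabinet front. That was the last clear view of the whole door, because the arm covers most of it in the final picture.
- **Slide and pin:** I gripped the knob, lifted the pin 12.6 mm (about 6.6 N of spring force) and moved the slide to the next hole. I then lowered the pin.
    - **Height:** the last reading had the gripper at 0.1956 m, against 0.1958 m when I gripped the knob with the pin down. So the pin is fully down rather than resting on the rail, which would read about 10 mm higher.
    - **Travel:** the last reading gave 59.9 mm.
    - **Grip and push:** the knob is still held at 27 mm opening, with about 7 N pressing down.
- **Other objects:** the jar, bowl and screwdriver are in the same place in the first and last pictures.

Two checks were less than perfect. The slide reading drifted about 1.6 mm while I pressed the pin down, about the hole's ±1.5 mm play, and I re-centred it. I also did not tug the slide sideways to test that the pin holds; I relied on the pin height and travel.

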